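Find the full salt tin by heft

TASK

One of the three identical white tins on the table has toppled: first stand it upright where it lies and let go of it. Then heft the three one after another from your left to your right (left as the robot sees it), lifting each clear of the table for a moment and setting it back upright in its place, to feel which is clearly the heaviest (the right-hand one may stay in the hand if it is the one). Finish holding the heaviest tin up, upright and still, about 20 cm above the table, without letting go; do not drop a tin, leave the other two standing in their places and everything else where it is.

Things in the scene. Friction and masses are not known exactly. Their poses are not given: they have to be found in the camera images.
- tin_a_mid (a point): square closed tin, 58 x 58 mm and 100 mm tall, white with a 22 mm dark steel lid band at its top, identical to the other two; this point is its centre, half-way up. Its own z axis runs from its base to its lid, its x and y axes are square to its sides. Stands upright at the start.
- tin_b_mid (a point): square closed tin, 58 x 58 mm and 100 mm tall, white with a 22 mm dark steel lid band at its top, identical to the other two; this point is its centre, half-way up. Its own z axis runs from its base to its lid, its x and y axes are square to its sides. Stands upright at the start.
- tin_c_mid (a point): square closed tin, 58 x 58 mm and 100 mm tall, white with a 22 mm dark steel lid band at its top, identical to the other two; this point is its centre, half-way up. Its own z axis runs from its base to its lid, its x and y axes are square to its sides. Lies on its side at the start, its lid end pointing away from the robot and to its left (20 to 65 degrees from +x towards +y).
- table: stainless steel prep table, its top at z = 0; any of the three tins may be at any place of the row: left (y above 0.12 m), middle, or right (y below -0.13 m). One tin, any of them, weighs 0.42 to 0.50 kg, the other two 0.21 to 0.29 kg each; in each one hard round lump can roll to and fro along the tin's height
- pot_lid: bystander: blue enamel pot lid, 180 mm across, 50 mm high with its knob; origin at the centre of its underside
- paddle: bystander: flat wooden paddle, 280 mm long, 70 mm wide, 12 mm thick; origin on its underside on the long axis, blade end 140 mm along its +x, handle end 140 mm along -x
- measuring_cup: bystander: glass measuring cup, 84 mm across, 95 mm high, handle on its +y side reaching about 80 mm from the axis; origin at the centre of its underside
- spoon_rest: bystander: white ceramic spoon rest, a dish 80 mm across and 12 mm high with a flat tail reaching 95 mm along its -x; origin at the centre of the dish's underside; lies nearer the robot, between the left and middle tins
- pepper_mill: bystander: dark wooden pepper mill, 56 mm across, 150 mm high; origin at the centre of its underside
- salsa_bowl: bystander: small terracotta bowl, 90 mm across, 40 mm high; origin at the centre of its underside; stands nearer the robot, between the middle and right tins
Things that resemble listed ones, but are neither listed nor needed, are in the scene too. Leave any blue, purple or turquoise look-alike of the part that bears tin_a_mid alone.

How it is judged:
On the way, in this order (a step that is already met when the one before it is completed fails the run):
1. the toppled tin stands upright on the table, let go (angle between tin_c's own z axis and vertical below 0.12 rad and height (world z) of tin_c_mid between 0.04 and 0.058 m and distance of tin_c_mid from where it was at the start of the episode below 0.15 m and contact force between the fingers and tin_c below 0.1 N and linear speed of tin_c below 0.05 m/s), for 0.2 s.
2. the left tin is held clear of the table by 25 mm or more, the other two standing (((world y of tin_a_mid above 0.12 m and height (world z) of tin_a_mid above 0.075 m and contact force between the fingers and tin_a above 1 N and contact force between tin_a and table below 0.05 N and angle between each of tin_b, tin_c's own z axis and vertical below 0.12 rad and height (world z) of tin_b_mid between 0.04 and 0.058 m and contact force between the fingers and tin_b below 0.1 N and height (world z) of tin_c_mid between 0.04 and 0.058 m and contact force between the fingers and tin_c below 0.1 N) or (world y of tin_b_mid above 0.12 m and height (world z) of tin_b_mid above 0.075 m and contact force between the fingers and tin_b above 1 N and contact force between tin_b and table below 0.05 N and angle between each of tin_a, tin_c's own z axis and vertical below 0.12 rad and height (world z) of tin_a_mid between 0.04 and 0.058 m and contact force between the fingers and tin_a below 0.1 N and height (world z) of tin_c_mid between 0.04 and 0.058 m and contact force between the fingers and tin_c below 0.1 N) or (world y of tin_c_mid above 0.12 m and height (world z) of tin_c_mid above 0.075 m and contact force between the fingers and tin_c above 1 N and contact force between tin_c and table below 0.05 N and angle between each of tin_a, tin_b's own z axis and vertical below 0.12 rad and height (world z) of tin_a_mid between 0.04 and 0.058 m and contact force between the fingers and tin_a below 0.1 N and height (world z) of tin_b_mid between 0.04 and 0.058 m and contact force between the fingers and tin_b below 0.1 N))), for 0.2 s.
3. the middle tin is held clear of the table by 25 mm or more, the other two standing (((world y of tin_a_mid between -0.13 and 0.12 m and height (world z) of tin_a_mid above 0.075 m and contact force between the fingers and tin_a above 1 N and contact force between tin_a and table below 0.05 N and angle between each of tin_b, tin_c's own z axis and vertical below 0.12 rad and height (world z) of tin_b_mid between 0.04 and 0.058 m and contact force between the fingers and tin_b below 0.1 N and height (world z) of tin_c_mid between 0.04 and 0.058 m and contact force between the fingers and tin_c below 0.1 N) or (world y of tin_b_mid between -0.13 and 0.12 m and height (world z) of tin_b_mid above 0.075 m and contact force between the fingers and tin_b above 1 N and contact force between tin_b and table below 0.05 N and angle between each of tin_a, tin_c's own z axis and vertical below 0.12 rad and height (world z) of tin_a_mid between 0.04 and 0.058 m and contact force between the fingers and tin_a below 0.1 N and height (world z) of tin_c_mid between 0.04 and 0.058 m and contact force between the fingers and tin_c below 0.1 N) or (world y of tin_c_mid between -0.13 and 0.12 m and height (world z) of tin_c_mid above 0.075 m and contact force between the fingers and tin_c above 1 N and contact force between tin_c and table below 0.05 N and angle between each of tin_a, tin_b's own z axis and vertical below 0.12 rad and height (world z) of tin_a_mid between 0.04 and 0.058 m and contact force between the fingers and tin_a below 0.1 N and height (world z) of tin_b_mid between 0.04 and 0.058 m and contact force between the fingers and tin_b below 0.1 N))), for 0.2 s.
4. the right tin is held clear of the table by 25 mm or more, the other two standing (((world y of tin_a_mid below -0.13 m and height (world z) of tin_a_mid above 0.075 m and contact force between the fingers and tin_a above 1 N and contact force between tin_a and table below 0.05 N and angle between each of tin_b, tin_c's own z axis and vertical below 0.12 rad and height (world z) of tin_b_mid between 0.04 and 0.058 m and contact force between the fingers and tin_b below 0.1 N and height (world z) of tin_c_mid between 0.04 and 0.058 m and contact force between the fingers and tin_c below 0.1 N) or (world y of tin_b_mid below -0.13 m and height (world z) of tin_b_mid above 0.075 m and contact force between the fingers and tin_b above 1 N and contact force between tin_b and table below 0.05 N and angle between each of tin_a, tin_c's own z axis and vertical below 0.12 rad and height (world z) of tin_a_mid between 0.04 and 0.058 m and contact force between the fingers and tin_a below 0.1 N and height (world z) of tin_c_mid between 0.04 and 0.058 m and contact force between the fingers and tin_c below 0.1 N) or (world y of tin_c_mid below -0.13 m and height (world z) of tin_c_mid above 0.075 m and contact force between the fingers and tin_c above 1 N and contact force between tin_c and table below 0.05 N and angle between each of tin_a, tin_b's own z axis and vertical below 0.12 rad and height (world z) of tin_a_mid between 0.04 and 0.058 m and contact force between the fingers and tin_a below 0.1 N and height (world z) of tin_b_mid between 0.04 and 0.058 m and contact force between the fingers and tin_b below 0.1 N))), for 0.2 s.
At the end, for the whole second after the job is handed in: The heaviest tin is held by the fingers alone, still, upright within 20 degrees, base 12 cm or more above the table. The two light tins stand upright, still, untouched, within 10 cm of their start (15 cm for the toppled one), each pressing on the table with under 3.5 N, so neither is the heavy one (((height (world z) of tin_a_mid above 0.17 m and angle between tin_a's own z axis and vertical below 0.35 rad and contact force between the fingers and tin_a above 1 N and linear speed of tin_a below 0.05 m/s and angle between each of tin_b, tin_c's own z axis and vertical below 0.12 rad and height (world z) of tin_b_mid between 0.04 and 0.058 m and distance of tin_b_mid from where it was at the start of the episode below 0.1 m and contact force between the fingers and tin_b below 0.1 N and linear speed of each of tin_b, tin_c below 0.03 m/s and contact force between tin_b and table between 1 and 3.5 N and height (world z) of tin_c_mid between 0.04 and 0.058 m and distance of tin_c_mid from where it was at the start of the episode below 0.15 m and contact force between the fingers and tin_c below 0.1 N and contact force between tin_c and table between 1 and 3.5 N and contact force between tin_a and table below 0.05 N and contact force between tin_a and tin_b below 0.05 N and contact force between tin_a and tin_c below 0.05 N) or (height (world z) of tin_b_mid above 0.17 m and angle between tin_b's own z axis and vertical below 0.35 rad and contact force between the fingers and tin_b above 1 N and linear speed of tin_b below 0.05 m/s and angle between each of tin_a, tin_c's own z axis and vertical below 0.12 rad and height (world z) of tin_a_mid between 0.04 and 0.058 m and distance of tin_a_mid from where it was at the start of the episode below 0.1 m and contact force between the fingers and tin_a below 0.1 N and linear speed of each of tin_a, tin_c below 0.03 m/s and contact force between tin_a and table between 1 and 3.5 N and height (world z) of tin_c_mid between 0.04 and 0.058 m and distance of tin_c_mid from where it was at the start of the episode below 0.15 m and contact force between the fingers and tin_c below 0.1 N and contact force between tin_c and table between 1 and 3.5 N and contact force between tin_b and table below 0.05 N and contact force between tin_b and tin_a below 0.05 N and contact force between tin_b and tin_c below 0.05 N) or (height (world z) of tin_c_mid above 0.17 m and angle between tin_c's own z axis and vertical below 0.35 rad and contact force between the fingers and tin_c above 1 N and linear speed of tin_c below 0.05 m/s and angle between each of tin_a, tin_b's own z axis and vertical below 0.12 rad and height (world z) of tin_a_mid between 0.04 and 0.058 m and distance of each of tin_a_mid, tin_b_mid from where it was at the start of the episode below 0.1 m and contact force between the fingers and tin_a below 0.1 N and linear speed of each of tin_a, tin_b below 0.03 m/s and contact force between tin_a and table between 1 and 3.5 N and height (world z) of tin_b_mid between 0.04 and 0.058 m and contact force between the fingers and tin_b below 0.1 N and contact force between tin_b and table between 1 and 3.5 N and contact force between tin_c and table below 0.05 N and contact force between tin_c and tin_a below 0.05 N and contact force between tin_c and tin_b below 0.05 N))); the arm keeps its last pose, push and grip.
It fails at once if a bystander (pot lid, paddle, measuring cup, spoon rest, pepper mill, bowl) is moved more than 30 mm (distance of any of pot_lid, paddle, measuring_cup, spoon_rest, pepper_mill, salsa_bowl from where it was at the start of the episode above 0.03 m).
It fails at once if a tin is dropped (moves faster than 0.8 m/s out of the fingers) ((linear speed of tin_a above 0.8 m/s and contact force between the fingers and tin_a below 0.1 N) or (linear speed of tin_b above 0.8 m/s and contact force between the fingers and tin_b below 0.1 N) or (linear speed of tin_c above 0.8 m/s and contact force between the fingers and tin_c below 0.1 N)).
It also fails if it takes over 70 s, if anything falls off the work surface, if the arm or the gripper's body presses on something with over 40 N, if the wrist force passes 120 N, or if a joint passes its speed limit or range.

ROBOT

A 6-joint arm with a two-finger parallel gripper is mounted at the origin on the work surface. World frame = base frame: x ahead of the robot, y to its left, z up, the work surface at z = 0. Lengths are in m, angles in rad, forces in N, time in s.
With the tool pointing down it reaches from about 0.2 to 0.875 m from the base axis. Payload 3.4 kg.
Tool frame: the origin (TCP) lies between the finger pads; the fingertips stand 25 mm ahead of it and the grasp point (between the pads) lies 6 mm ahead of it (r.nose_length is the z of the fingertips in the tool frame, in m); z points along the fingers, y is the line along which they close (so a half turn about z gives the same grasp; the last joint's range is limited). The gripper opens to 94 mm and grips with 3 to 60 N. Pads are 16 mm wide; open, the fingers measure 119 mm over their backs; the gripper's body (75 mm by 177 mm) begins 78 mm behind the grasp point.
Start: joints at [1.19, 0.276, 1.505, -0, 1.361, -0.121], TCP at [0.148, 0.556, 0.23] pointing down, gripper open.
Joint ranges: [-2.89, 2.89], [-0.75, 2.08], [0.22, 2.7], [-1.18, 4.32], [0.11, 2.71], [-2.7, 2.7]. Speed limits (rad/s): [2.57, 2.57, 3.14, 3.14, 3.14, 3.14].

INTERFACE

Orientations are given as a unit quaternion [w, x, y, z].
In Python, from plant import r, gripper_to, inverse_kinematics, vision, models, telemetry gives the robot as it stands. Calls block until the motion is done:
- r.move_to(position, orientation): joint-space move of the TCP to a pose.
- r.move_l(position, rot=None, vel=0.15, guard=None): straight line of the TCP; rot=None keeps the orientation; vel is the mean speed in m/s. With guard (N) it stops when the force on the tool has changed by that much, and returns True; else False.
- r.movej(angles): joint-space move.
- gripper_to(opening, f_grip=None): finger opening in m; f_grip is the grip in N (None keeps the last); returns when the fingers have stopped.
- r.hold(seconds).
- inverse_kinematics(position, orientation): joint angles nearest the present ones, or None.
- vision.snapshot(name): name is "scene" or "top"; returns the picture (384x512x3 uint8, red, green, blue); there is no depth.
- vision.get_calibration(name): a dict with "fx", "fy", "cx", "cy" (pixels), "D" ([k1, k2, p1, p2, k3] as OpenCV has them; the pictures are not rectified), "position" and "orientation" of the camera in the world. Camera axes: x right, y down, z forward; pixel columns grow to the right and rows downward; lengths in m; the calibration is good to about 2 mm. A picture is of the moment at which its call begins. get_calibration takes no time and is no camera call.
A pose or a line that the arm cannot do raises r.PlanningError and nothing moves.
- r.sign_off(): hands the job in; it is judged then, once.
Trained networks look in the newest picture that a camera, given by its name, has taken for a name from the list of things; names that differ only in an ending like _2 or _b are one class to them, and where a whole thing is asked for, a point or a joint stands for the part that bears it (a point fixed in the world has none). Each returns a list of dicts, best first, with "score" (0 to 1); they miss things now and then, are a little off and sometimes report something else, mostly with a low value. They report only what shows in the picture. A call takes as long as a camera call. They do not tell look-alikes from the thing itself.
- models.boxes_of(thing, camera): "at" ([x, y, z] in m, in world coordinates, good to about 4 mm: the middle of the surface that is visible of it).
- models.regions_of(thing, camera): "pixels" (384x512 bool, what is visible of it).
- models.mark_of(thing, camera): "at" ([x, y, z] in m, in world coordinates, good to about 4 mm: a listed point, or the origin of a listed thing).
Readings, each from a call of its own:
- telemetry.current_t(): time.
- telemetry.current_joints(): joint angles.
- telemetry.current_dq(): joint speeds.
- telemetry.current_joint_efforts(): joint torques, N m.
- telemetry.current_ee_pos(): TCP position.
- telemetry.current_tool_rot(): TCP orientation.
- telemetry.current_wrist_force(): force on the tool from outside, world axes, zero at the start.
- telemetry.current_torque(): the same for the moment, N m.
- telemetry.current_opening(): finger opening in m.
- telemetry.current_finger_force(): force on a finger pad.
Only numpy, scipy, OpenCV 4.12 (cv2) and the standard library are available. Lean on these libraries where they do the work, as an engineer would, in place of code of your own. Each camera call takes 0.05 s, during which the arm holds its last target. There are 200 camera calls.

## Working session

There is one attempt and no reset: what is moved stays moved. The work goes in short steps, each a Python script; the robot and the scene stay as the last script left them, time stands still between calls to the robot, and variables do not carry over. Pictures are saved under pics/ and viewed, at most 10 in all, crops included, and the job is handed in when it is done.

```bash
mkdir -p pics; ls; python3 - <<'E'
from plant import r, vision, models, telemetry
import cv2, numpy as np
for c in ("scene","top"):
    im=vision.snapshot(c); cv2.imwrite(f"pics/{c}0.png",cv2.resize(im[:,:,::-1],(800,600)))
    k=vision.get_calibration(c); print(c,{a:np.round(b,3).tolist() for a,b in k.items()})
    for t in ("tin_a_mid","pot_lid","paddle","measuring_cup","spoon_rest","pepper_mill","salsa_bowl"):
        print(t,[(np.round(d["at"],3).tolist(),round(d["score"],2)) for d in models.mark_of(t,c)])
print(telemetry.current_t(),r.nose_length)
E
```

```text
pics
scene {'fx': 390.406, 'fy': 390.406, 'cx': 261.301, 'cy': 192.056, 'D': [-0.101, 0.0, 0.0, 0.0, 0.0], 'position': [1.125, -0.685, 0.867], 'orientation': [-0.373, 0.861, 0.315, -0.143]}
tin_a_mid [([0.537, -0.184, 0.048], 0.94), ([0.595, -0.31, 0.053], 0.93), ([0.428, -0.408, 0.051], 0.88), ([0.484, -0.296, 0.046], 0.56), ([0.66, -0.45, -0.001], 0.33)]
pot_lid [([0.782, -0.155, -0.001], 0.96)]
paddle [([0.75, 0.122, 0.001], 0.76)]
measuring_cup [([0.373, 0.389, 0.001], 0.62)]
spoon_rest [([0.411, 0.135, -0.001], 0.75)]
pepper_mill [([0.661, -0.45, -0.002], 0.8), ([0.479, -0.298, 0.049], 0.17)]
salsa_bowl [([0.357, -0.12, -0.001], 0.66), ([0.37, 0.392, -0.002], 0.43)]
top {'fx': 497.039, 'fy': 497.039, 'cx': 254.633, 'cy': 189.358, 'D': [-0.222, 0.0, 0.0, 0.0, 0.0], 'position': [0.408, -0.013, 1.571], 'orientation': [-0.026, 0.712, -0.701, 0.037]}
tin_a_mid [([0.481, -0.297, 0.053], 0.9), ([0.594, -0.311, 0.051], 0.75), ([0.376, -0.306, 0.052], 0.63), ([0.538, -0.185, 0.055], 0.55), ([0.359, -0.117, 0.001], 0.54)]
pot_lid [([0.789, -0.154, 0.0], 0.65)]
paddle [([0.75, 0.123, 0.0], 0.58)]
measuring_cup [([0.37, 0.392, 0.0], 0.77)]
spoon_rest [([0.41, 0.136, -0.003], 0.89)]
pepper_mill [([0.663, -0.446, -0.001], 0.82), ([0.411, 0.138, -0.004], 0.47)]
salsa_bowl [([0.358, -0.119, -0.0], 0.63)]
0.8 0.025
```

View pics/scene0.png

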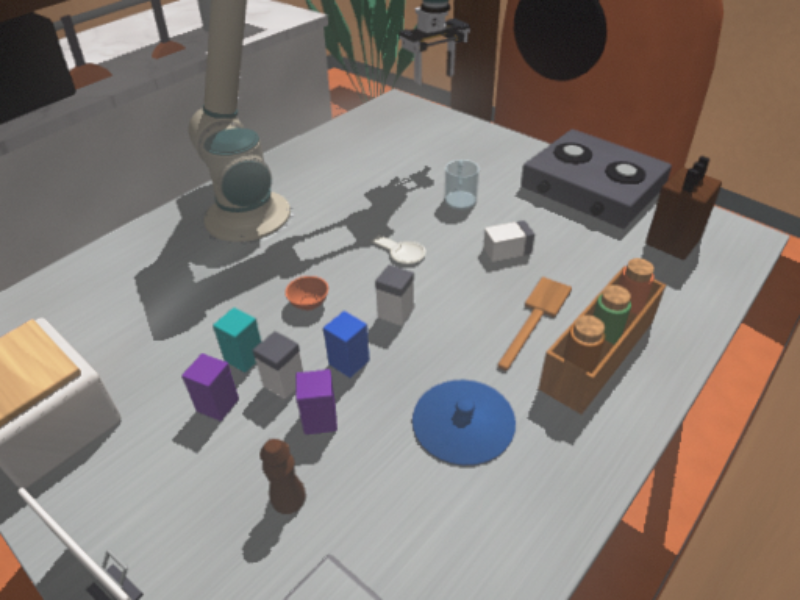

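View pics/top0.png

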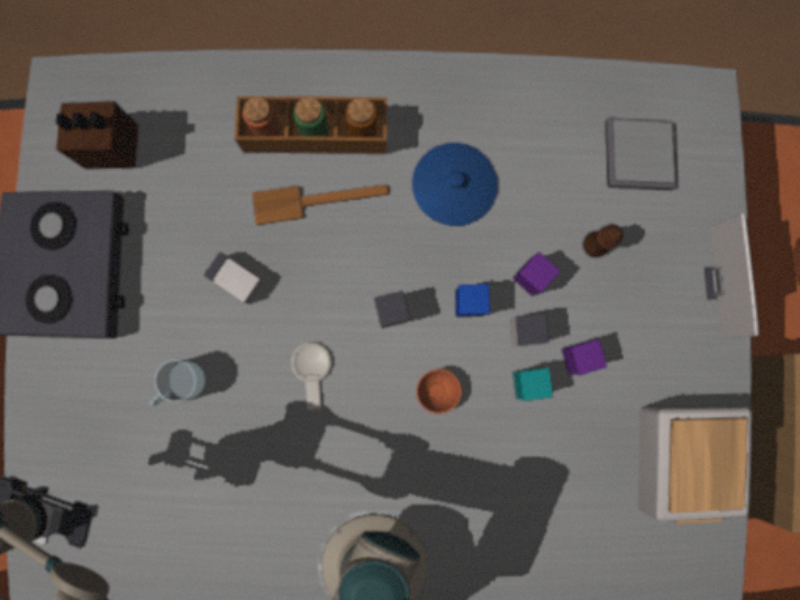

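The toppled tin is at about (240,278) in the 800-px top view, with its dark lid to the upper left. The middle tin is at (392,310). The right tin is at (532,328), boxed in by the purple, teal and blue look-alikes. Next I'll fit the box poses to the masks.

```bash
cat > h.py <<'E'
from plant import r, gripper_to, inverse_kinematics, vision, models, telemetry
import cv2, numpy as np
from scipy.optimize import minimize
from scipy.spatial.transform import Rotation as R
def quat(Rm):
    q=R.from_matrix(Rm).as_quat(); return [q[3],q[0],q[1],q[2]]
def proj(P,c):
    k=vision.get_calibration(c); q=k["orientation"]
    Rc=R.from_quat([q[1],q[2],q[3],q[0]]).as_matrix().T
    p,_=cv2.projectPoints(np.float64(P),cv2.Rodrigues(Rc)[0],-Rc@np.array(k["position"]),
        np.array([[k["fx"],0,k["cx"]],[0,k["fy"],k["cy"]],[0,0,1.]]),np.array(k["D"],float))
    return p[:,0]
def corners(x,y,yaw,lying):
    s=np.array([[a,b,c] for a in(-1,1) for b in(-1,1) for c in(-1,1)])
    h=np.array([.05,.029,.029]) if lying else np.array([.029,.029,.05])
    return (s*h)@R.from_euler("z",yaw).as_matrix().T+[x,y,h[2]]
def mask(x,y,yaw,lying,c):
    m=np.zeros((384*4,512*4),np.uint8)
    hull=cv2.convexHull(np.float32(proj(corners(x,y,yaw,lying),c)*4+1.5))
    cv2.fillConvexPoly(m,hull.round().astype(np.int32),255)
    return cv2.resize(m,(512,384),interpolation=cv2.INTER_AREA)/255.
def fit(x,y,lying,yaws,cams=("scene","top"),snap=True):
    M={}
    for c in cams:
        if snap: vision.snapshot(c)
        u=mask(x,y,yaws[0],lying,c)>.5
        best=max(models.regions_of("tin_c_mid",c),key=lambda d:(d["pixels"]&u).sum()/(d["pixels"]|u).sum(),default=None)
        if best is not None and (best["pixels"]&u).sum()>.3*u.sum(): M[c]=best["pixels"].astype(float)
    f=lambda v:sum(np.abs(mask(*v,lying,c)-m).sum()/m.sum() for c,m in M.items())
    res=min((minimize(f,[x,y,w],method="Nelder-Mead",options=dict(initial_simplex=np.array([[x,y,w],[x+.015,y,w],[x,y+.015,w],[x,y,w+.3]]),maxiter=150)) for w in yaws),key=lambda s:s.fun)
    return res.x,res.fun,list(M)
def down(yaw):  # tool y (closing line) at angle yaw in the plane, pointing down
    y=np.array([np.cos(yaw),np.sin(yaw),0]);z=np.array([0,0,-1.]);return np.c_[np.cross(y,z),y,z]
E
python3 - <<'E'
from h import *
for n,a in dict(left=(.55,.28,True,[.6,.95]),mid=(.52,-.02,False,[-.3,.1,.5]),right=(.48,-.297,False,[-.3,.1,.5])).items():
    print(n,*fit(*a))
E
```

```text
left [0.57749981 0.29154596 1.02460807] 0.16545579635362917 ['scene', 'top']
mid [ 0.52 -0.02 -0.3 ] 0.0 []
right [ 0.48  -0.297 -0.3  ] 0.0 []
```

```bash
python3 - <<'E'
from h import *
for c in ("scene","top"):
    im=vision.snapshot(c)
    for d in models.regions_of("tin_a_mid",c):
        yy,xx=np.nonzero(d["pixels"]); print(c,round(d["score"],2),len(xx),xx.mean().round(),yy.mean().round(),im[d["pixels"]].mean(0).round())
    for t in ((.52,-.02),(.48,-.297)):
        p=proj([[*t,.05]],c)[0]; m=mask(*t,.1,False,c)>.5; print(t,p,m.sum())
E
```

```text
scene 0.94 895 222.0 220.0 [ 60.  80. 134.]
scene 0.85 947 178.0 232.0 [103. 101. 104.]
scene 0.69 848 152.0 216.0 [ 55. 116. 116.]
scene 0.64 962 202.0 256.0 [103.  69. 125.]
scene 0.64 1069 135.0 247.0 [ 95.  67. 114.]
scene 0.54 91623 235.0 241.0 [163. 164. 163.]
(0.52, -0.02) [254.78614697 187.64944443] 868
(0.48, -0.297) [178.55427144 232.94798777] 1058
top 0.69 449 302.0 192.0 [ 38.  68. 134.]
top 0.63 465 341.0 245.0 [ 32. 113. 112.]
top 0.62 486 373.0 228.0 [ 84.  45. 106.]
top 0.59 475 339.0 211.0 [76. 73. 77.]
top 0.56 455 343.0 175.0 [ 86.  45. 108.]
(0.52, -0.02) [248.99424543 197.13391988] 429
(0.48, -0.297) [338.47973901 211.37043139] 490
```

```bash
cat >> h.py <<'E'
def fits(tins,n=4,cams=("scene","top")):
    M={k:{c:[] for c in cams} for k in tins}
    for i in range(n):
        for c in cams:
            vision.snapshot(c); ds=models.regions_of("tin_c_mid",c)
            for k,(x,y,l,ws) in tins.items():
                u=mask(x,y,ws[0],l,c)>.5
                for d in ds:
                    p=d["pixels"]
                    if (p&u).sum()>.4*(p|u).sum(): M[k][c].append(p.astype(float)); break
    out={}
    for k,(x,y,l,ws) in tins.items():
        T={c:np.mean(m,0) for c,m in M[k].items() if m}
        f=lambda v:sum(np.abs(mask(*v,l,c)-m).sum()/m.sum() for c,m in T.items())
        out[k]=min((minimize(f,[x,y,w],method="Nelder-Mead",options=dict(initial_simplex=np.array([[x,y,w],[x+.015,y,w],[x,y+.015,w],[x,y,w+.3]]),maxiter=150)) for w in ws),key=lambda s:s.fun).x
        print(k,out[k].round(4),round(f(out[k]),3),{c:len(m) for c,m in M[k].items()})
    return out
E
python3 - <<'E'
from h import *
o=fits(dict(left=(.577,.2915,True,[1.,.7]),mid=(.52,-.02,False,[-.3,.1,.5]),right=(.48,-.297,False,[-.3,.1,.5])),4)
import json; json.dump({k:v.tolist() for k,v in o.items()},open("poses.json","w"))
# reprojection overlay crop
a=[]
for c in ("top","scene"):
    im=cv2.resize(vision.snapshot(c),None,fx=4,fy=4)[:,:,::-1].copy()
    for k,v in o.items():
        cv2.polylines(im,[cv2.convexHull(np.float32(proj(corners(*v,k=="left"),c)*4+1.5)).round().astype(int)],True,(0,0,255),1)
        p=(proj([[v[0],v[1],.05]],c)[0]*4).astype(int); a.append(cv2.resize(im[p[1]-130:p[1]+130,p[0]-130:p[0]+130],(260,260)))
cv2.imwrite("pics/fit.png",np.vstack([np.hstack(a[:3]),np.hstack(a[3:])]))
# feasibility of the horizontal place
x,y,w=o["left"]; d=np.array([np.cos(w),np.sin(w),0]); z=np.array([0,0,1.])
g=np.array([x,y,.029])+.016*d
for sg in (1,-1):
    yt=sg*np.array([-np.sin(w),np.cos(w),0])
    for a_ in np.radians([0,30,60,90]):
        zt=-z*np.cos(a_)+d*np.sin(a_); Rm=np.c_[np.cross(yt,zt),yt,zt]
        q=inverse_kinematics((np.array([x,y,.066])-.006*zt+z*.0),quat(Rm))
        print(sg,round(np.degrees(a_)),None if q is None else np.round(q,2))
E
```

```text
left [0.5775 0.2934 0.9866] 0.197 {'scene': 4, 'top': 4}
mid [ 0.52 -0.02 -0.3 ] 0 {'scene': 0, 'top': 0}
right [ 0.48  -0.297 -0.3  ] 0 {'scene': 0, 'top': 0}
1 0 [ 0.36  0.5   1.56 -0.    1.08 -2.19]
1 30 None
1 60 [-0.11  0.55  2.3   1.87  0.94  1.9 ]
1 90 [-0.23  1.05  2.39  1.91  1.67  1.3 ]
-1 0 [ 0.36  0.5   1.56 -0.    1.08  0.95]
-1 30 [0.14 0.37 1.97 0.76 0.57 0.12]
-1 60 [-0.11  0.55  2.3   1.87  0.94 -1.25]
-1 90 [-0.23  1.05  2.39  1.91  1.67 -1.84]
```

View pics/fit.png

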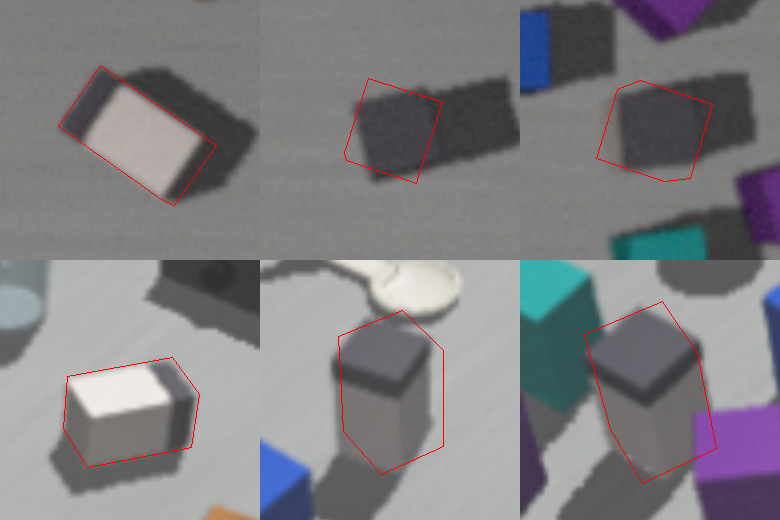

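The left fit agrees with both views: its dark base face is just in shadow. The names appear to be per tin, so I'll refit the middle and right tins as b and a. I'll also check a grasp leaning −30° that ends at 60°, which keeps the wrist off the table.

```bash
sed -i 's/^def fits(tins,n=4/NAME=dict(left="tin_c_mid",mid="tin_b_mid",right="tin_a_mid")\ndef fits(tins,n=4/; s/vision.snapshot(c); ds=models.regions_of("tin_c_mid",c)/vision.snapshot(c)/; s/^\(  *\)u=mask(x,y,ws\[0\],l,c)>.5\(.*\)$/&; ds=models.regions_of(NAME[k],c) if "k" in dir() else ds/' h.py
sed -i '/^def fit(x/,/^def down/{/^def down/!d}' h.py; sed -i 's/ if "k" in dir() else ds//' h.py
cat >> h.py <<'E'
def tilt(w,a,sg=-1):
    d=np.array([np.cos(w),np.sin(w),0]); yt=sg*np.array([-np.sin(w),np.cos(w),0]); zt=np.array([0,0,-np.cos(a)])+d*np.sin(a)
    return np.c_[np.cross(yt,zt),yt,zt]
E
python3 - <<'E'
from h import *
import json
o=fits(dict(mid=(.52,-.02,False,[.2,-.3]),right=(.48,-.297,False,[.2,-.3,.5])),2)
P=json.load(open("poses.json")); P.update({k:v.tolist() for k,v in o.items()}); json.dump(P,open("poses.json","w"))
a=[]
for c in ("top","scene"):
    im=cv2.resize(vision.snapshot(c),None,fx=4,fy=4)[:,:,::-1].copy()
    for k,v in o.items():
        cv2.polylines(im,[cv2.convexHull(np.float32(proj(corners(*v,False),c)*4+1.5)).round().astype(int)],True,(0,0,255),1)
        p=(proj([[v[0],v[1],.05]],c)[0]*4).astype(int); a.append(im[p[1]-130:p[1]+130,p[0]-130:p[0]+130])
cv2.imwrite("pics/fit2.png",np.vstack([np.hstack(a[:2]),np.hstack(a[2:])]))
x,y,w=P["left"]
for sg in (1,-1):
    for h in (.033,.2):
        for a_ in (-30,-20,-10,0,15,30,45,60,70):
            Rm=tilt(w,np.radians(a_),sg); q=inverse_kinematics(np.array([x,y,h])-.006*Rm[:,2],quat(Rm))
            print(sg,h,a_,None if q is None else np.round(q,2))
E
```

```text
mid [ 0.5177 -0.0244  0.2941] 0.186 {'scene': 2, 'top': 2}
right [ 0.4804 -0.2958  0.1183] 0.272 {'scene': 2, 'top': 2}
1 0.033 -30 [ 0.5   0.79  1.19 -0.24  1.63 -2.02]
1 0.033 -20 [ 0.46  0.7   1.32 -0.17  1.43 -2.04]
1 0.033 -10 [ 0.42  0.61  1.46 -0.1   1.22 -2.1 ]
1 0.033 0 [ 0.36  0.53  1.6  -0.    1.01 -2.19]
1 0.033 15 [ 0.26  0.45  1.8   0.27  0.71 -2.48]
1 0.033 30 None
1 0.033 45 [0.01 0.48 2.18 1.6  0.63 2.29]
1 0.033 60 [-0.11  0.64  2.31  1.93  0.97  1.78]
1 0.033 70 [-0.18  0.79  2.37  1.99  1.23  1.55]
1 0.2 -30 [ 0.5   0.69  0.99 -0.25  1.93 -2.09]
1 0.2 -20 [ 0.46  0.58  1.11 -0.18  1.75 -2.1 ]
1 0.2 -10 [ 0.42  0.49  1.24 -0.09  1.56 -2.13]
1 0.2 0 [ 0.36  0.4   1.38 -0.    1.36 -2.19]
1 0.2 15 [ 0.26  0.29  1.59  0.2   1.08 -2.37]
1 0.2 30 None
1 0.2 45 None
1 0.2 60 [-0.11  0.27  2.16  1.54  0.88  2.42]
1 0.2 70 [-0.18  0.37  2.27  1.75  1.07  2.1 ]
-1 0.033 -30 [ 0.5   0.79  1.19 -0.24  1.63  1.12]
-1 0.033 -20 [ 0.46  0.7   1.32 -0.17  1.43  1.1 ]
-1 0.033 -10 [ 0.42  0.61  1.46 -0.1   1.22  1.04]
-1 0.033 0 [ 0.36  0.53  1.6  -0.    1.01  0.95]
-1 0.033 15 [0.26 0.45 1.8  0.27 0.71 0.66]
-1 0.033 30 [0.14 0.42 2.   0.86 0.51 0.01]
-1 0.033 45 [ 0.01  0.48  2.18  1.6   0.63 -0.85]
-1 0.033 60 [-0.11  0.64  2.31  1.93  0.97 -1.36]
-1 0.033 70 [-0.18  0.79  2.37  1.99  1.23 -1.59]
-1 0.2 -30 [ 0.5   0.69  0.99 -0.25  1.93  1.05]
-1 0.2 -20 [ 0.46  0.58  1.11 -0.18  1.75  1.04]
-1 0.2 -10 [ 0.42  0.49  1.24 -0.09  1.56  1.01]
-1 0.2 0 [ 0.36  0.4   1.38 -0.    1.36  0.95]
-1 0.2 15 [0.26 0.29 1.59 0.2  1.08 0.77]
-1 0.2 30 [0.14 0.21 1.79 0.52 0.84 0.43]
-1 0.2 45 [ 0.01  0.2   1.99  1.03  0.75 -0.12]
-1 0.2 60 [-0.11  0.27  2.16  1.54  0.88 -0.72]
-1 0.2 70 [-0.18  0.37  2.27  1.75  1.07 -1.04]
```

View pics/fit2.png

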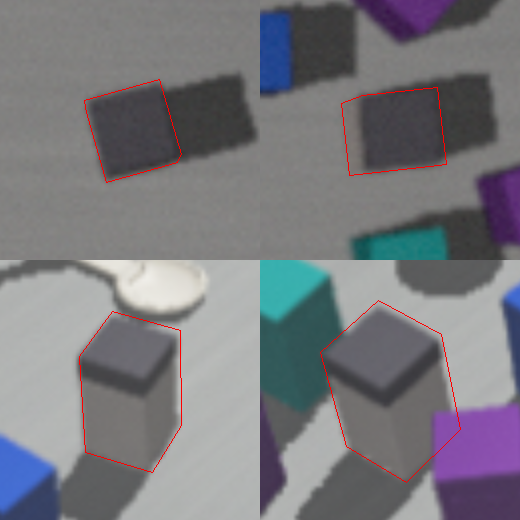

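```bash
python3 - <<'E'
from h import *
import json
x,y,w=json.load(open("poses.json"))["left"]; d=np.array([np.cos(w),np.sin(w),0]); off=.014
def pose(g,a):
    Rm=tilt(w,np.radians(a)); return (np.array(g)-.006*Rm[:,2]).tolist(),quat(Rm),Rm
g=np.array([x,y,.033])+off*d
p,q,Rm=pose(g,-30)
gripper_to(.094,45)
r.move_to((np.array(p)-.12*Rm[:,2]).tolist(),q)
r.move_l(p,vel=.12)
f0=telemetry.current_wrist_force()
gripper_to(.04,45); print("open",telemetry.current_opening(),telemetry.current_finger_force())
g[2]=.19; r.move_l(pose(g,-30)[0],vel=.1); r.hold(.3)
print("force",np.round(f0,2),np.round(telemetry.current_wrist_force(),2),telemetry.current_opening())
h=np.array([x,y,.19])
for a in (-10,10,30,45,60):
    p,q,_=pose(h,a); r.move_to(p,q)
print(telemetry.current_t(),telemetry.current_opening(),telemetry.current_ee_pos())
im=vision.snapshot("scene"); cv2.imwrite("pics/rot.png",cv2.resize(im[60:230,220:420,::-1],(600,510)))
E
```

```text
open 0.05770415403774188 44.82021286385134
force [-0.38 -0.07  0.24] [ 0.81 -0.38 -4.37] 0.057741299677074344
11.775 0.05792339944967152 [0.57576671 0.28938359 0.19342246]
```

View pics/rot.png

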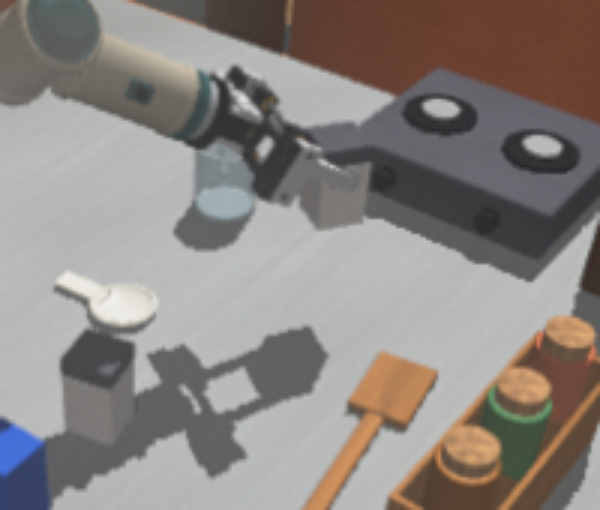

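The tin is held upright, base down, at about (335,200) in the crop. Lifting it changed the wrist force by about 4.6 N. Now I'll lower it with a guard and let go.

```bash
python3 - <<'E'
from h import *
import json
P=json.load(open("poses.json")); x,y,w=P["left"]
p=np.array(telemetry.current_ee_pos()); Rm=tilt(w,np.radians(60))
off=p[2]-.19
r.move_l([p[0],p[1],.076+off],vel=.12)
print("guard",r.move_l([p[0],p[1],.052+off],vel=.025,guard=4), telemetry.current_ee_pos()[2]-off, telemetry.current_wrist_force())
r.hold(.3); gripper_to(.094); r.hold(.2)
p=np.array(telemetry.current_ee_pos()); r.move_l((p-.13*Rm[:,2]).tolist(),vel=.15)
p[:2]-=.13*Rm[:2,2]; r.move_l([p[0],p[1],.27],vel=.2)
h=P["left"]; r.move_to([.35,.1,.35],quat(down(.2)))
P.update({k:v.tolist() for k,v in fits(dict(left=(x,y,False,[w,w-.3])),2).items()}); json.dump(P,open("poses.json","w"))
print(telemetry.current_t())
im=vision.snapshot("scene"); cv2.imwrite("pics/stood.png",cv2.resize(im[60:300,100:420,::-1],(640,480)))
E
```

```text
guard True 0.06467468403108234 [0.62592088 0.87676039 3.05804225]
left [0.5818 0.298  0.9369] 0.199 {'scene': 2, 'top': 1}
18.1083
```

View pics/stood.png

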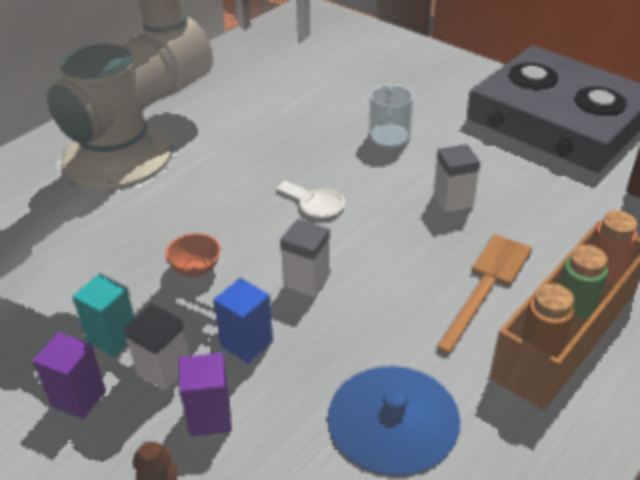

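```bash
cat >> h.py <<'E'
def choose(x,y,yaw,ks):
    best=None
    for k in ks:
        q=quat(down(yaw+k*np.pi/2)); j=inverse_kinematics([x,y,.074],q)
        if j is not None and (best is None or abs(j[5])<best[0]): best=(abs(j[5]),q)
    return best[1]
def grab(x,y,yaw,ks,zl,op=.085):
    q=choose(x,y,yaw,ks); gripper_to(op,45)
    r.move_to([x,y,.2],q); r.move_l([x,y,.13],vel=.2); r.hold(.3); f0=np.array(telemetry.current_wrist_force())
    print("hit",r.move_l([x,y,.074],vel=.1,guard=8))
    gripper_to(.04,45); o=telemetry.current_opening()
    r.move_l([x,y,.074+zl],vel=.08); r.hold(.5)
    fs=[]
    for _ in range(4): fs.append(np.array(telemetry.current_wrist_force())-f0); r.hold(.05)
    print("opening",round(o,4),round(telemetry.current_opening(),4),"weight",np.round(np.mean(fs,0),2),"t",telemetry.current_t())
def put(x,y):
    r.move_l([x,y,.079],vel=.1); print("down",r.move_l([x,y,.070],vel=.02,guard=3),telemetry.current_ee_pos()[2])
    r.hold(.2); gripper_to(.085); r.hold(.1); r.move_l([x,y,.2],vel=.2)
E
python3 - <<'E'
from h import *
grab(.5805,.2965,.965,range(4),.06); put(.5805,.2965)
im=vision.snapshot("top"); p=proj([[.58,.2965,.05]],"top")[0]
print(telemetry.current_t(),p)
import json; P=json.load(open("poses.json"))
x,y,w=P["mid"]; grab(x,y,w,range(4),.06); put(x,y); print(telemetry.current_t())
E
```

```text
hit False
opening 0.0578 0.058 weight [ 0.26  1.22 -5.14] t 23.4583
down True 0.07440199389278014
26.275 [147.2906695  176.18574227]
hit False
opening 0.0582 0.0581 weight [-0.7   1.03 -2.92] t 31.375
down True 0.0742403558322486
34.125
```

```bash
python3 - <<'E'
from h import *
import json; P=json.load(open("poses.json"))
x,y,w=P["right"]; grab(x,y,w,(1,3),.06,.08); put(x,y); r.move_to([.35,.1,.35],quat(down(.2)))
print(telemetry.current_t())
for c in ("scene",):
    im=vision.snapshot(c); cv2.imwrite("pics/after.png",cv2.resize(im[60:300,100:420,::-1],(640,480)))
fits(dict(left=(.5805,.2965,False,[.965]),mid=(*P["mid"][:2],False,[P["mid"][2]]),right=(x,y,False,[w])),2)
E
```

```text
hit False
opening 0.0577 0.0576 weight [-0.45 -0.55 -2.19] t 39.1833
down True 0.07448624382916547
43.5583
left [0.5829 0.298  0.9311] 0.207 {'scene': 1, 'top': 2}
mid [ 0.5189 -0.0236  0.2688] 0.218 {'scene': 2, 'top': 2}
right [ 0.4804 -0.2958  0.1183] 0.277 {'scene': 2, 'top': 2}
```

View pics/after.png

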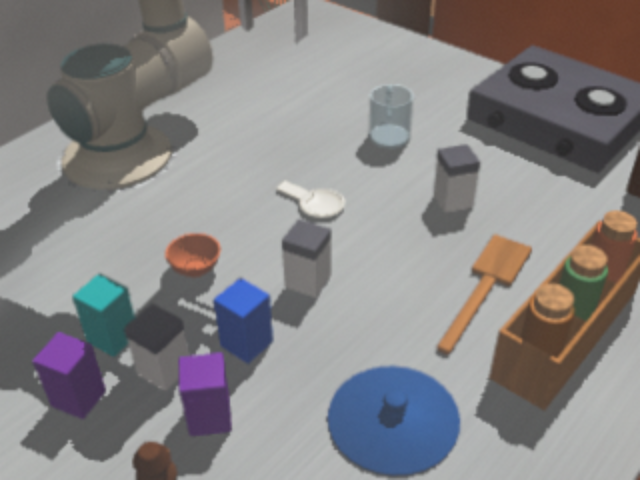

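All three tins stand in place: left at (455,178), middle at (306,258) and right at (155,345). The left tin is clearly the heaviest (5.1 N against 2.9 and 2.2 N), so I'll lift it to about 20 cm.

```bash
python3 - <<'E'
from h import *
grab(.5805,.2965,.965,range(4),.152); r.hold(1.0)
print(telemetry.current_ee_pos(),telemetry.current_opening(),telemetry.current_finger_force(),np.abs(telemetry.current_dq()).max(),telemetry.current_t())
im=vision.snapshot("scene"); cv2.imwrite("pics/final.png",cv2.resize(im[60:300,100:420,::-1],(640,480)))
E
```

```text
hit False
opening 0.0578 0.0575 weight [-0.75  0.67 -4.19] t 50.6917
[0.58049372 0.29648502 0.2259852 ] 0.057876389430573515 44.89547409117222 0.0014003477517945686 51.6917
```

View pics/final.png

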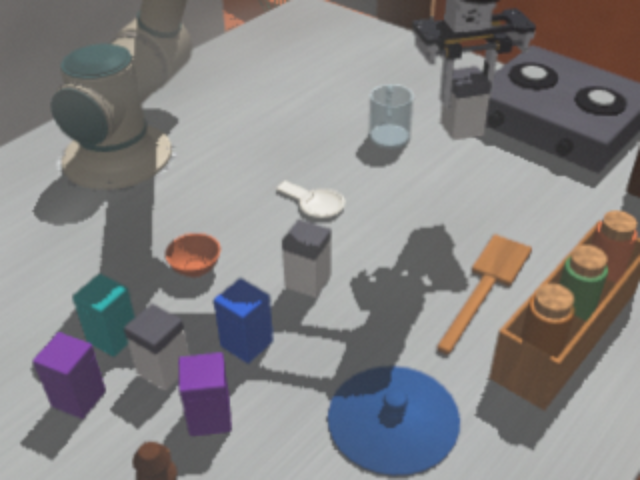

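The left tin is held upright at (467,105) in the crop, its centre at about 0.20 m, and the other two tins are standing.

```bash
python3 -c "
from plant import r
print(r.sign_off())"
```

```text
the job is handed in; nothing more can be done
None
```

I stood the toppled tin (the left one) up and hefted all three. The left is clearly the heaviest, at about 4–5 N against about 2.9 N (middle) and 2.2 N (right); I handed the job in at about 52 s holding it upright and still, its centre about 20 cm above the table, with the other two standing in their places and no bystander visibly moved.

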